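# Start the block incubator

## Task

Start the tube incubator with the closed fingertips, in this order: push its open lid down until it is fully shut, then switch the power on by pressing down the raised end of the rocker until it tips fully over, then press the round start button all the way in, hold it a moment and let it come up again. Do not press the square stop button, do not swing the lid right back against its stop, and leave every loose thing where it stands.

Things in the scene. Friction and masses are not known exactly. Their poses are not given: they have to be found in the camera images.
- incubator: White bench incubator, fixed, 260 (x) x 350 (y) mm, 116 mm high with its lid shut. Origin: centre of its footprint on the bench; x away from the operator, y to its left, z up. Left part (y -25 to 175 mm): tube chamber under a grey hinged lid. Right part: control deck 70 mm high with three black modules 62 x 52 x 6 mm at y = -100, x = -75, 0, +75 mm: rocker, round start, square stop, in any order.
- lid (a joint): Lid angle in rad: 0 fully shut, grows as it opens, stop at 0.95. It starts open between 0.45 and 0.8. A stiff hinge keeps it where it is left, shut too; it takes under 6 N at 130 mm from the hinge to push it down.
- lid_hinge (a point): Point on the lid's hinge axis, mid-width, 101 mm above the bench; the axis runs along the incubator's y at its far edge. The lid plate is 200 mm wide, 14 mm thick and reaches 230 mm from the axis towards the operator; its outer face is 14 mm above the axis plane (115 mm above the bench when shut). Pressing straight down on that face 130 mm in front of the axis shuts it.
- lid_edge (a point): Point on the lid's outer face, mid-width, 225 mm from the hinge axis, close to its free edge. Moves with the lid.
- rocker (a joint): Rocker angle in rad: 0 off (as it starts), 0.35 fully tipped to on; stays where it is left. About 3 N on the raised end tips it.
- rocker_raised (a point): Point on the raised half of the white rocker, a shallow V along the incubator's x of two halves 26 mm long, 28 mm wide. The raised half is the far (+x) one; the point lies 16 mm past the pivot and, at the start, 6 mm above it. Press here straight down; fully tipped, this half lies level, 81 mm above the bench. The point's axes turn with the rocker.
- start_key (a joint): Travel of the round start button in m: 0 up, 0.006 fully in; pressed downward, springs back when released. 5 N pushes it fully in; it counts as pressed beyond 0.0045.
- start_top (a point): Centre of the top face of the round white start button, 30 mm across, 15 mm above the deck when up. Moves with the button.
- stop_key (a joint): Travel of the square stop button in m, as for the start button. Not to be pressed.
- stop_top (a point): Centre of the top face of the square white stop button, 28 x 28 mm, 15 mm above the deck. Not to be pressed.
- vial: Bystander: small amber capped vial, 18 mm across, 32 mm tall, standing on the control deck's outer edge. Origin at the centre of its underside. Leave it alone.
- ointment_jar: Bystander: small capped glass jar, 22 mm across, 26 mm tall, standing on the control deck's outer edge. Origin at the centre of its underside. Leave it alone.
- reagent: Bystander: capped glass bottle, 68 mm across, 130 mm tall, on the bench right of the incubator. Origin at the centre of its underside. Leave it alone.
- tip_box: Bystander: closed box 120 x 80 x 59 mm on the bench right of the incubator. Origin at the centre of its underside. Leave it alone.
- tube_rack: Bystander: white rack 100 x 60 x 42 mm with tubes, on the bench left of the incubator. Origin at the centre of its underside. Leave it alone.
- beaker: Bystander: glass beaker, 70 mm across, 85 mm tall, on the bench left of the incubator. Origin at the centre of its underside. Leave it alone.
- tweezers: Bystander: steel tweezers, 110 mm long, lying on the bench to the right. Origin at the centre of its underside. Leave it alone.

How it is judged:
By the outcome, as a careful person would: the job done as asked, in the order asked, and still so for the second after the job is handed in, with the robot touching nothing.
It also fails if it takes over 51 s, if anything falls off the work surface, if the arm or the gripper's body presses on something with over 40 N, if the wrist force passes 120 N, or if a joint passes its speed limit or range.

## Robot

A 6-joint arm with a two-finger parallel gripper is mounted at the origin on the work surface. World frame = base frame: x ahead of the robot, y to its left, z up, the work surface at z = 0. Lengths are in m, angles in degrees, forces in N, time in s.
With the tool pointing down it reaches from about 0.275 to 0.775 m from the base axis. Payload 14.6 kg.
Tool frame: the origin (TCP) lies at the very end of the fingers, on their centre line; the grasp point (between the pads) lies 19 mm behind it; y points along the fingers, z is the direction in which the jaws open and shut, and the axes are right-handed (so a half turn about y gives the same grasp; the last joint's range is limited). The gripper opens to 85 mm and grips with 20 to 120 N. Pads are 22 mm wide; open, the fingers measure 114 mm over their backs; the gripper's body (76 mm by 85 mm) begins 54 mm behind the grasp point. The pads swing forward as they close: fully open they stand 13 mm farther back than shut.
Start: joints at [58.654, 15.075, -2.767, 72.158, 0, 81.102], TCP at [0.2, 0.485, 0.231] pointing down, gripper open.
Joint ranges: [-151.79, 151.79], [-50.71, 97.33], [-67.44, 78.34], [-121.81, 120.89], [-77.56, 73.72], [-180, 180]. Speed limits (degrees/s): [108.29, 108.29, 147.25, 159.86, 180, 180].

## Interface

Orientations are given as a 3x3 rotation matrix whose columns are the frame's x, y, z axes.
In Python, from bench import observe, read_camera, calibration, workorder gives the robot as it stands. The module is installed in compiled form; this text tells all that it offers.
- The arm moves only by the tool move_arm, never from a script. Its argument "rows" is a list of rows, each a list of 3 entries, a list of its own where there are three numbers: the shift along the tool's x, y, z in mm, then the turn about the tool's y in rad, then the gripper's target within -1 to 1 (shut at 1, half-way at 0, fully open at -1). A call has exactly 8 rows; each row shifts and turns the pose as measured when the row begins, along the tool's axes as they then stand; what a row does not reach is not made up. A row lasts 1/12 s, in which the tool goes at most 41.7 mm and 7.16 degrees, less where a joint would pass 70% of its speed; a pose out of reach is approached as far as the arm can. A call is refused whole if a number of a shift passes 41.7 or a number of a turn 0.125, either way. A call with a gripper value outside its range is refused whole. The fingers move at their own pace and stop on an object; "force" is the grip in N (left out, the last holds). Time passes only in rows, so rows that do not move let the fingers close, or fill a call up. It gives the time, the measured TCP pose, the force and the opening at its end, in the units of the state.
- observe(): the state, without advancing time (a new reading comes with each control period).
- read_camera(name): name is "scene" or "top" or "wrist"; returns the picture (480x640x3 uint8, blue, green, red); there is no depth.
- calibration(name): a dict with "vfov" (degrees; the focal length in pixels is half the picture's height over the tangent of half this angle, whatever the lens; pixels are square), "cx", "cy" (the principal point, pixels), "distortion" ([k1, k2, p1, p2, k3] as OpenCV has them; the pictures are not rectified), "rvec" (rotation vector, rad) and "tvec" (3), from world to camera coordinates, as OpenCV has them; the wrist camera has in their place "hand_eye" (4x4, takes a point from camera to tool coordinates, whose origin is the TCP and whose axes are the tool frame's). Camera axes: x right, y down, z forward; pixel columns grow to the right and rows downward; lengths in m; the calibration is good to about 2 mm. A picture is of the moment at which its call begins: read the wrist's pose just before it. calibration takes no time and is no camera call.
- workorder.sign_off(): hands the job in, once; it reports no verdict.
The state is a dict: "time": time; "q": joint angles; "qvel": joint speeds; "joint_efforts": joint torques, N m; "eef_pos": TCP position; "orientation": TCP orientation; "wrist_force": force on the tool from outside, world axes, zero at the start; "torque": the same for the moment, N m; "opening": finger opening in m.
Only numpy, scipy, OpenCV 4.12 (cv2) and the standard library are available. Lean on these libraries where they do the work, as an engineer would, in place of code of your own. Each camera call takes 0.05 s, during which the arm holds its last target.

## Working session

There is one attempt and no reset: what is moved stays moved. The work goes in short steps, Python scripts to look and compute and a tool call to move; the robot and the scene stay as the last step left them, time stands still between calls to the robot, and variables do not carry over. Pictures are saved under pics/ and viewed, and the job is handed in when it is done.

Besides the shell and the picture viewer there is one more tool, called after ">>>" by a JSON object that holds its "name" and its "arguments", one argument or row to a line. move_arm: Moves the arm, as the interface text tells. Its arguments: {"type":"object","properties":{"rows":{"type":"array"},"force":{"type":"number"}},"required":["rows"]}

```bash
mkdir -p pics
python3 - <<'E'
from bench import *
import cv2
s=observe();print(s)
for n in ("scene","top","wrist"):
    cv2.imwrite(f"pics/{n}0.png",read_camera(n)); print(n,calibration(n))
E
```

```text
{'time': 0.0, 'q': array([ 5.86530736e+01,  1.50980110e+01, -2.80344816e+00,  7.21581873e+01,
        5.00911783e-04,  8.11015531e+01]), 'qvel': array([ 0.05123693,  0.08061993,  0.01436215,  0.07140439, -0.08907439,
       -0.08043262]), 'joint_efforts': array([-1.56447090e-04, -6.37626457e+01,  3.84567618e+01,  1.38821168e-02,
       -1.49532975e-04,  5.61546074e-06]), 'eef_pos': array([0.20033581, 0.4849804 , 0.23083456]), 'orientation': array([[ 9.24223220e-01, -5.49028575e-04,  3.81852246e-01],
       [-3.81852603e-01, -8.84524023e-04,  9.24222813e-01],
       [-1.69667249e-04, -9.99999458e-01, -1.02714563e-03]]), 'wrist_force': array([-0.35798653, -0.35808932, -0.71011463]), 'torque': array([-0.01104069,  0.02380339, -0.03289467]), 'opening': 0.08530761886270216}
scene {'vfov': 55.26972695663512, 'cx': 313.5779137482505, 'cy': 231.11280239800377, 'distortion': array([0.01851865, 0.        , 0.        , 0.        , 0.        ]), 'rvec': array([ 1.24227117,  2.16204471, -1.06772166]), 'tvec': array([ 0.27048479, -0.22491674,  1.51088991])}
top {'vfov': 51.29014261524848, 'cx': 319.0597431517499, 'cy': 235.51031468109508, 'distortion': array([-0.11516693,  0.        ,  0.        ,  0.        ,  0.        ]), 'rvec': array([ 2.17878199, -2.15070189,  0.064462  ]), 'tvec': array([0.02325674, 0.59078102, 1.00214217])}
wrist {'vfov': 67.4791822453148, 'cx': 320.5119986958818, 'cy': 236.52003569342395, 'distortion': array([-0.06870728,  0.        ,  0.        ,  0.        ,  0.        ]), 'hand_eye': array([[-1.25343894e-03,  9.46433278e-01,  3.22897012e-01,
        -8.42792666e-02],
       [ 6.32430401e-04, -3.22896450e-01,  9.46434088e-01,
        -1.41526859e-01],
       [ 9.99999014e-01,  1.39050722e-03, -1.93822194e-04,
        -6.52560920e-04],
       [ 0.00000000e+00,  0.00000000e+00,  0.00000000e+00,
         1.00000000e+00]])}
```

View pics/scene0.png

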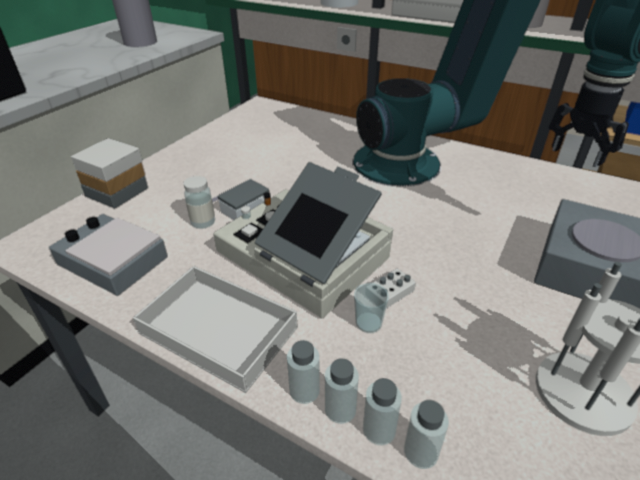

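View pics/top0.png

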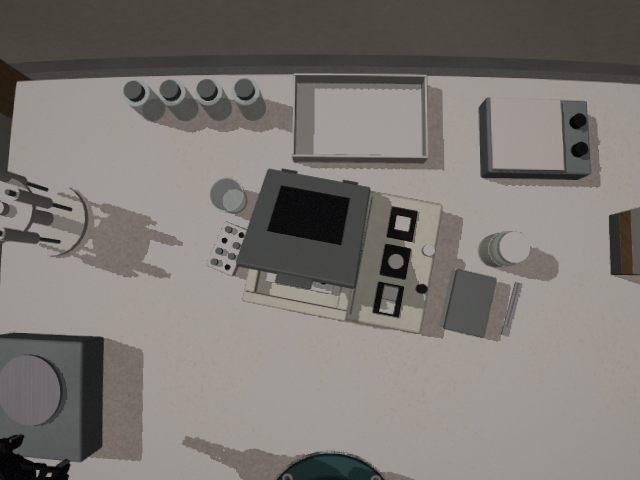

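View pics/wrist0.png

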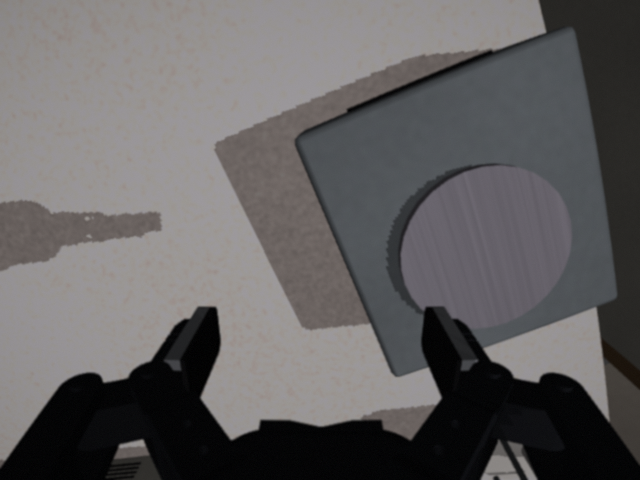

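Top view: the incubator is rotated slightly, with the lid at about (305,230). The modules sit at about (402,223), (397,261) and (388,299), and small items at (428,250) and (421,289). I'll enlarge it.

Run:
```python
import cv2
a=cv2.imread("pics/top0.png")
cv2.imwrite("pics/c1.png",cv2.resize(a[190:340,340:500],None,fx=5,fy=5,interpolation=cv2.INTER_CUBIC)[:600*5//4][:750,:800][:600] if 0 else cv2.resize(a[195:340,340:480],(560,580),interpolation=cv2.INTER_CUBIC))
cv2.imwrite("pics/c2.png",cv2.resize(a[160:340,225:455],(690,540),interpolation=cv2.INTER_CUBIC))
```

```text
(no output)
```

View pics/c1.png

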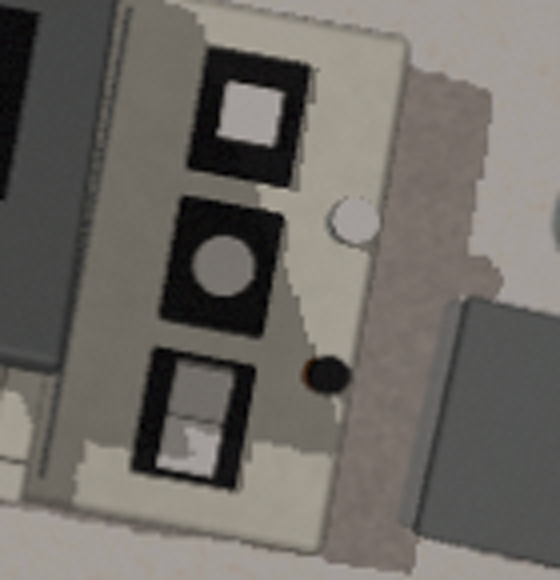

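View pics/c2.png

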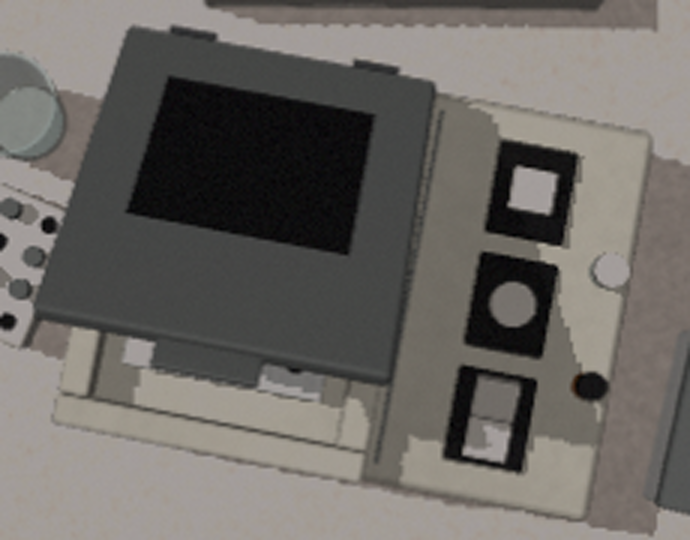

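```bash
cat > h.py <<'E'
import numpy as np,cv2
from bench import *
from scipy.optimize import least_squares
def K(c):
    f=240/np.tan(np.radians(c["vfov"])/2); return np.array([[f,0,c["cx"]],[0,f,c["cy"]],[0,0,1.]])
def proj(n,P):
    c=calibration(n); return cv2.projectPoints(np.asarray(P,float).reshape(-1,1,3),c["rvec"],c["tvec"],K(c),c["distortion"])[0].reshape(-1,2)
def inc2w(p,P):
    P=np.asarray(P,float); c,s=np.cos(p[2]),np.sin(p[2])
    return np.stack([p[0]+c*P[:,0]-s*P[:,1],p[1]+s*P[:,0]+c*P[:,1],P[:,2]],1)
def lid(xh,th,d,y,h=.014):
    return [xh-d*np.cos(th)+h*np.sin(th),y,.101+d*np.sin(th)+h*np.cos(th)]
E
python3 - <<'E'
from h import *
M=[];U=[]
def a(x,y,z,u,v): M.append([x/1e3,y/1e3,z/1e3]);U.append([340+(u+.5)/4-.5,195+(v+.5)/4-.5])
a(130,-175,70,408,36);a(-130,-175,70,323,553)
for x0,q in((75,[(205,47),(312,65),(188,168),(292,187)]),(0,[(181,197),(285,214),(160,318),(263,338)]),(-75,[(153,347),(256,366),(131,470),(238,490)])):
    for (dx,dy),(u,v) in zip([(31,26),(31,-26),(-31,26),(-31,-26)],q): a(x0+dx,-100+dy,76,u,v)
a(0,-100,85,223,266);a(75,-100,85,250,113)
M=np.array(M);U=np.array(U)
r=least_squares(lambda p:(proj("top",inc2w(p,M))-U).ravel(),[.5,0,0.1],loss="soft_l1")
print(r.x,np.degrees(r.x[2]));print(np.round((proj("top",inc2w(r.x,M))-U),2))
L=np.array([[225+(u+.5)/3-.5,160+(v+.5)/3-.5] for u,v in[(40,315),(388,382),(133,28),(433,85)]])
def f(l,p=r.x):
    P=[lid(l[0],l[1],.23,.175),lid(l[0],l[1],.23,-.025),lid(l[0],l[1],0,.175),lid(l[0],l[1],0,-.025)]
    return (proj("top",inc2w(p,P))-L)
l=least_squares(lambda l:f(l).ravel(),[.12,.6]);print("lid",l.x,f(l.x).round(1))
np.save("pose.npy",np.r_[r.x,l.x])
p=r.x
for n,P in dict(rocker=[-.059,-.1,.083],start=[0,-.1,.085],stop=[.075,-.1,.085],edge=lid(*l.x,.225,.075),lidpress=lid(l.x[0],0,.13,.075)).items(): 
    w=inc2w(p,[P]); print(n,w.round(4),np.hypot(*w[0,:2]).round(3),proj("scene",w).round(1))
# vials from top (c1)
E
```

```text
[ 0.55465024 -0.02041205 -0.17010309] -9.746189105441864
[[ 1.35 -0.12]
 [ 0.54  1.17]
 [ 0.32 -0.7 ]
 [-0.38 -0.44]
 [-0.83 -0.01]
 [-0.63  0.04]
 [-0.22 -0.73]
 [ 0.01 -0.17]
 [-0.51  0.36]
 [ 0.09  0.2 ]
 [ 0.07 -0.28]
 [ 0.69 -0.19]
 [-0.1   0.58]
 [-0.38  0.44]
 [ 0.26 -0.09]
 [ 0.1   0.1 ]]
lid [0.12030511 0.59214788] [[-3.8  0.1]
 [ 1.3  0.5]
 [-2.1 -0.5]
 [ 1.  -1.1]]
rocker [[ 0.4796 -0.109   0.083 ]] 0.492 [[287.  204.8]]
start [[ 0.5377 -0.119   0.085 ]] 0.551 [[270.8 214.5]]
stop [[ 0.6116 -0.1317  0.085 ]] 0.626 [[248.8 228.7]]
edge [[0.5096 0.0634 0.2382]] 0.514 [[342.5 174.9]]
lidpress [[0.5578 0.0551 0.115 ]] 0.561 [[328.  230.4]]
```

>>> {"name": "move_arm", "arguments": {
  "rows": [
    [[0,-20,0],-0.111,1],
    [[0,-25,0],-0.111,1],
    [[0,-25,0],0,1],
    [[0,-20,0],0,1],
    [[10,0,-8],0,1],
    [[20,0,-17],0,1],
    [[25,0,-21],0,1],
    [[25,0,-21],0,1]
  ],
  "force": 60
}}

```text
time: 0.82
eef_pos: [0.2677, 0.4054, 0.3216]
orientation: [[0.989, -0.004, 0.151], [-0.151, -0.005, 0.989], [-0.003, -1.0, -0.006]]
wrist_force: [0.4, 0.3, 0.6]
opening: 0.0002
```

```bash
cat >> h.py <<'E'
def delta(target):
    s=observe(); d=np.array(target)-s["eef_pos"]
    print("t",s["time"],"pos",s["eef_pos"].round(4),"F",s["wrist_force"].round(2),"op",round(s["opening"],4))
    print("tool delta mm",(1e3*s["orientation"].T@d).round(1)); R=s["orientation"]; print("turn needed yaw",round(float(np.arctan2(-R[0,2],R[1,2])),4),"tilt",R[2].round(4))
E
python3 -c "
from h import *
delta([.5578,.0551,.31])"
```

```text
t 0.8167 pos [0.2677 0.4054 0.3216] F [0.38 0.31 0.59] op 0.0002
tool delta mm [ 339.6   12.3 -302.5]
turn needed yaw -0.1514 tilt [-0.0032 -1.     -0.0058]
```

>>> {"name": "move_arm", "arguments": {
  "rows": [
    [[27,0,-24],0.019,1],
    [[27,0,-24],0,1],
    [[27,0,-24],0,1],
    [[27,0,-24],0,1],
    [[27,0,-24],0,1],
    [[27,0,-24],0,1],
    [[27,0,-24],0,1],
    [[27,0,-24],0,1]
  ]
}}

```text
time: 1.48
eef_pos: [0.4535, 0.1652, 0.3175]
orientation: [[0.986, -0.008, 0.169], [-0.169, -0.007, 0.986], [-0.006, -1.0, -0.008]]
wrist_force: [1.1, 0.2, 0.4]
opening: 0.0002
```

```bash
python3 -c "
from h import *
delta([.5578,.0551,.30])"
```

```text
t 1.4833 pos [0.4535 0.1652 0.3175] F [1.05 0.19 0.37] op 0.0002
tool delta mm [121.5  17.5 -90.8]
turn needed yaw -0.1699 tilt [-0.0062 -0.9999 -0.0084]
```

>>> {"name": "move_arm", "arguments": {
  "rows": [
    [[27,0,-20],0,1],
    [[27,0,-20],0,1],
    [[27,0,-20],0,1],
    [[20,0,-15],0,1],
    [[12,5,-9],0,1],
    [[6,5,-5],0,1],
    [[0,0,0],0,1],
    [[0,0,0],0,1]
  ]
}}

```text
time: 2.15
eef_pos: [0.5605, 0.0428, 0.3004]
orientation: [[0.984, -0.015, 0.178], [-0.178, -0.008, 0.984], [-0.013, -1.0, -0.01]]
wrist_force: [0.1, -0.0, 0.1]
opening: -0.0
```

```bash
python3 -c "
from h import *
delta([.5578,.0551,.30])
for n in ('scene','wrist'): cv2.imwrite(f'pics/{n}1.png',read_camera(n))"
```

```text
t 2.15 pos [0.5605 0.0428 0.3004] F [ 0.1  -0.01  0.12] op -0.0
tool delta mm [-4.8  0.4 11.7]
turn needed yaw -0.1788 tilt [-0.013  -0.9999 -0.0101]
```

View pics/scene1.png

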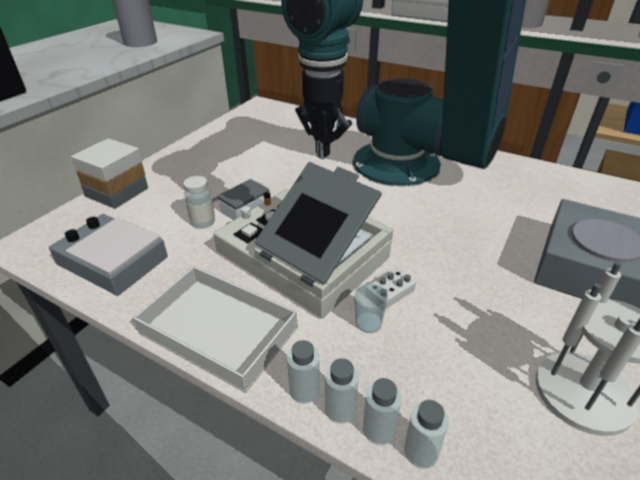

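View pics/wrist1.png

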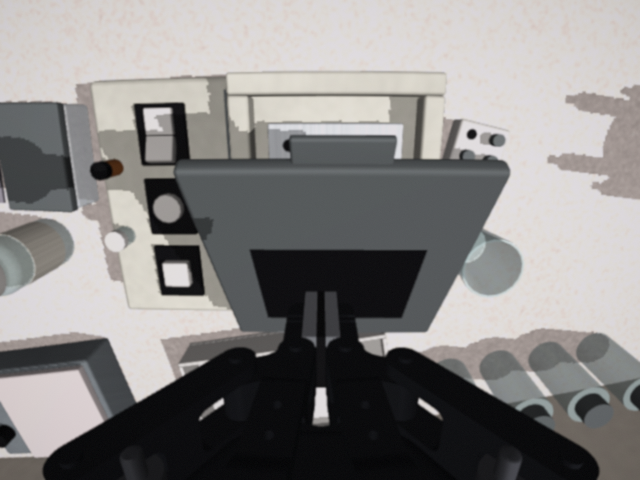

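>>> {"name": "move_arm", "arguments": {
  "rows": [
    [[-5,10,10],0,1],
    [[0,20,2],0,1],
    [[0,20,0],0,1],
    [[0,15,0],0,1],
    [[0,10,0],0,1],
    [[0,10,0],0,1],
    [[0,10,0],0,1],
    [[0,10,0],0,1]
  ]
}}

```text
time: 2.92
eef_pos: [0.5517, 0.0652, 0.1982]
orientation: [[0.986, -0.003, 0.165], [-0.165, -0.007, 0.986], [-0.002, -1.0, -0.008]]
wrist_force: [-0.1, 1.0, 1.7]
opening: -0.0002
```

```bash
python3 -c "
from h import *
delta([.5578,.0551,.115])"
```

```text
t 2.9167 pos [0.5517 0.0652 0.1982] F [-0.07  0.95  1.7 ] op -0.0002
tool delta mm [ 7.8 83.3 -8.3]
turn needed yaw -0.1659 tilt [-0.0022 -1.     -0.0077]
```

>>> {"name": "move_arm", "arguments": {
  "rows": [
    [[1,10,-1],0,1],
    [[1,10,-1],0,1],
    [[1,10,-1],0,1],
    [[1,10,-1],0,1],
    [[1,10,-1],0,1],
    [[1,10,-1],0,1],
    [[0,5,0],0,1],
    [[0,3,0],0,1]
  ]
}}

```text
time: 3.58
eef_pos: [0.5515, 0.0671, 0.1317]
orientation: [[0.988, 0.003, 0.153], [-0.152, -0.006, 0.988], [0.004, -1.0, -0.006]]
wrist_force: [0.2, -0.8, 0.2]
opening: 0.0001
```

```bash
python3 -c "
from h import *
delta([.5578,.0551,.115])"
```

```text
t 3.5833 pos [0.5515 0.0671 0.1317] F [ 0.2  -0.81  0.15] op 0.0001
tool delta mm [  8.   16.8 -10.8]
turn needed yaw -0.1531 tilt [ 0.0035 -1.     -0.0059]
```

>>> {"name": "move_arm", "arguments": {
  "rows": [
    [[2,4,-2],0,1],
    [[2,4,-2],0,1],
    [[0,4,0],0,1],
    [[0,2,0],0,1],
    [[0,2,0],0,1],
    [[0,2,0],0,1],
    [[0,1,0],0,1],
    [[0,0,0],0,1]
  ]
}}

```text
time: 4.25
eef_pos: [0.555, 0.0636, 0.1154]
orientation: [[0.989, 0.007, 0.151], [-0.151, -0.006, 0.989], [0.008, -1.0, -0.005]]
wrist_force: [0.6, 0.5, -0.7]
opening: -0.0004
```

```bash
python3 -c "
from h import *
delta([.5578,.0551,.115])
for n in ('scene','wrist'): cv2.imwrite(f'pics/{n}2.png',read_camera(n))"
```

```text
t 4.25 pos [0.555  0.0636 0.1154] F [ 0.65  0.46 -0.69] op -0.0004
tool delta mm [ 4.   0.5 -8. ]
turn needed yaw -0.1511 tilt [ 0.0078 -1.     -0.0048]
```

View pics/scene2.png

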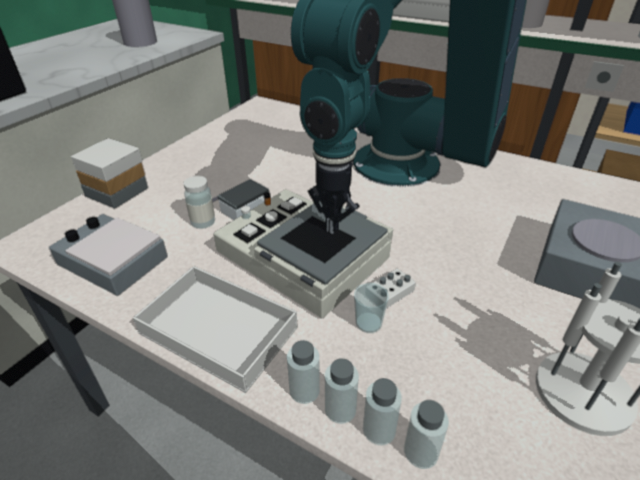

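View pics/wrist2.png

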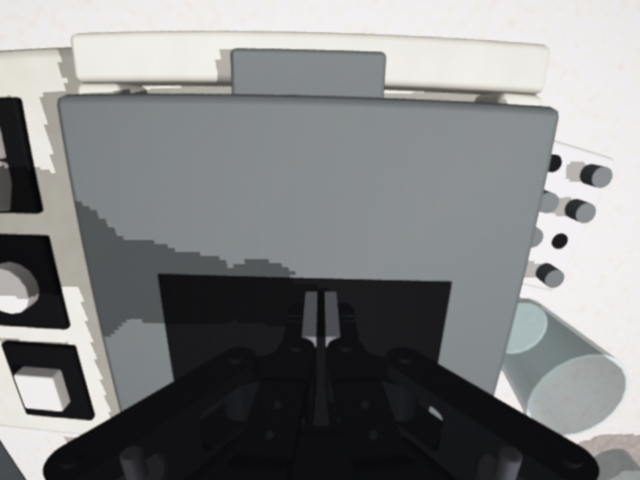

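The lid looks almost down, but the force reading shows no reaction yet. I'll keep pressing gently until it does.

>>> {"name": "move_arm", "arguments": {
  "rows": [
    [[0,2,0],0,1],
    [[0,2,0],0,1],
    [[0,2,0],0,1],
    [[0,2,0],0,1],
    [[0,2,0],0,1],
    [[0,2,0],0,1],
    [[0,2,0],0,1],
    [[0,2,0],0,1]
  ]
}}

```text
time: 5.02
eef_pos: [0.5553, 0.0636, 0.1148]
orientation: [[0.988, 0.021, 0.15], [-0.15, -0.007, 0.989], [0.022, -1.0, -0.004]]
wrist_force: [-14.1, 1.0, 36.0]
opening: -0.0003
```

```bash
python3 -c "
from h import *
delta([.5578,.0551,.115])"
```

```text
t 5.0167 pos [0.5553 0.0636 0.1148] F [-14.08   1.05  36.02] op -0.0003
tool delta mm [ 3.7 -0.1 -8. ]
turn needed yaw -0.1508 tilt [ 0.0217 -0.9998 -0.0039]
```

>>> {"name": "move_arm", "arguments": {
  "rows": [
    [[0,-10,0],0,1],
    [[0,-25,0],0,1],
    [[0,-30,0],0,1],
    [[-8,-30,-25],-0.02,1],
    [[-8,0,-30],0,1],
    [[-8,0,-30],0,1],
    [[-8,0,-30],0,1],
    [[-8,0,-25],0,1]
  ]
}}

```text
time: 5.68
eef_pos: [0.4949, -0.0703, 0.2135]
orientation: [[0.992, 0.023, 0.122], [-0.122, -0.008, 0.992], [0.023, -1.0, -0.005]]
wrist_force: [0.2, -0.7, 0.2]
opening: 0.0
```

```bash
python3 -c "
from h import *
delta([.4796,-.109,.15])
for n in ('top','wrist'): cv2.imwrite(f'pics/{n}3.png',read_camera(n))
s=observe();np.savez('s3.npz',p=s['eef_pos'],R=s['orientation'],v=s['qvel']);print(s['qvel'].round(2))"
```

```text
t 5.6833 pos [ 0.4949 -0.0703  0.2135] F [ 0.22 -0.72  0.23] op 0.0
tool delta mm [-11.9  63.4 -39.9]
turn needed yaw -0.1227 tilt [ 0.0234 -0.9997 -0.0049]
[3.39 1.04 1.23 0.18 0.82 3.88]
```

View pics/top3.png

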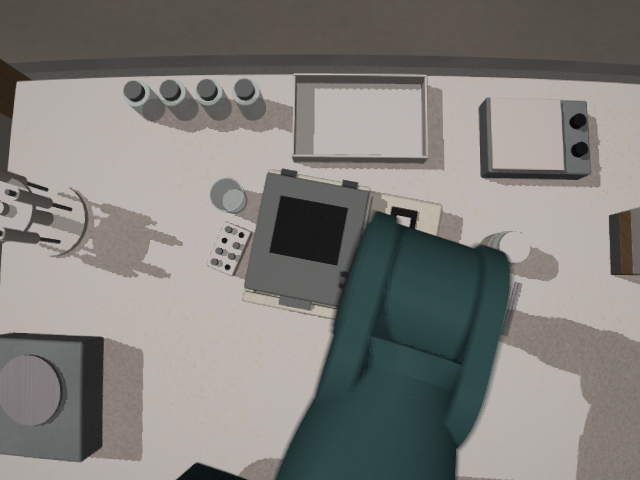

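View pics/wrist3.png

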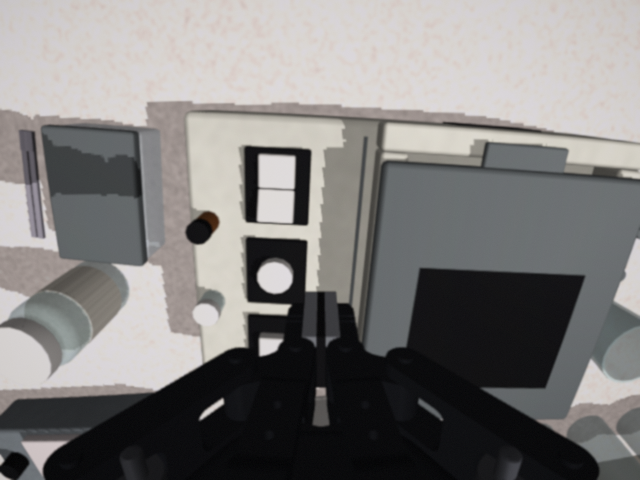

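```bash
cat >> h.py <<'E'
def wray(px,z,p,R):
    c=calibration("wrist"); H=c["hand_eye"]
    n=cv2.undistortPoints(np.array([[px]],float),K(c),c["distortion"])[0,0]
    d=R@H[:3,:3]@np.r_[n,1]; o=p+R@H[:3,3]
    return o+d*(z-o[2])/d[2]
E
python3 -c "
from h import *
s=np.load('s3.npz');p,R=s['p'],s['R'];P=np.load('pose.npy')
q=np.array([wray((277,188),.079,p,R),wray((275,276),.085,p,R),wray((278,148),.076,p,R),wray((280,225),.076,p,R)])
print(q.round(4)); print(inc2w(P,[[-.075,-.1,.078],[0,-.1,.085],[-.106,-.1,.076],[-.044,-.1,.076]]).round(4))"
```

```text
[[ 0.463  -0.1027  0.079 ]
 [ 0.5348 -0.1157  0.085 ]
 [ 0.4333 -0.0974  0.076 ]
 [ 0.4941 -0.1058  0.076 ]]
[[ 0.4638 -0.1063  0.078 ]
 [ 0.5377 -0.119   0.085 ]
 [ 0.4333 -0.101   0.076 ]
 [ 0.4944 -0.1115  0.076 ]]
```

>>> {"name": "move_arm", "arguments": {
  "rows": [
    [[-4,0,-13],0.045,1],
    [[-6,0,-15],0,1],
    [[-4,5,-8],0,1],
    [[-1,15,0],0,1],
    [[0,20,0],0,1],
    [[0,20,0],0,1],
    [[0,10,0],0,1],
    [[0,0,0],0,1]
  ]
}}

```text
time: 6.45
eef_pos: [0.4759, -0.1059, 0.1385]
orientation: [[0.985, 0.024, 0.174], [-0.174, -0.008, 0.985], [0.025, -1.0, -0.003]]
wrist_force: [-0.5, 0.7, 0.3]
opening: 0.0002
```

```bash
python3 -c "
from h import *
delta([.479,-.1075,.085])"
```

```text
t 6.45 pos [ 0.4759 -0.1059  0.1385] F [-0.54  0.73  0.28] op 0.0002
tool delta mm [ 2.  53.5 -0.8]
turn needed yaw -0.1746 tilt [ 0.0249 -0.9997 -0.0033]
```

>>> {"name": "move_arm", "arguments": {
  "rows": [
    [[1,10,-1],0,1],
    [[1,10,0],0,1],
    [[0,10,0],0,1],
    [[0,8,0],0,1],
    [[0,4,0],0,1],
    [[0,0,0],0,1],
    [[0,0,0],0,1],
    [[0,0,0],0,1]
  ]
}}

```text
time: 7.12
eef_pos: [0.4802, -0.1058, 0.0957]
orientation: [[0.985, 0.025, 0.171], [-0.171, -0.007, 0.985], [0.025, -1.0, -0.003]]
wrist_force: [0.8, -0.5, -0.2]
opening: 0.0
```

```bash
python3 -c "
from h import *
delta([.479,-.1075,.081])
cv2.imwrite('pics/wrist4.png',read_camera('wrist'))
cv2.imwrite('pics/scene4.png',cv2.resize(read_camera('scene')[130:330,180:420],(720,600),interpolation=2))"
```

```text
t 7.1167 pos [ 0.4802 -0.1058  0.0957] F [ 0.84 -0.54 -0.18] op 0.0
tool delta mm [-1.3 14.7 -1.9]
turn needed yaw -0.1719 tilt [ 0.0254 -0.9997 -0.0027]
```

View pics/wrist4.png

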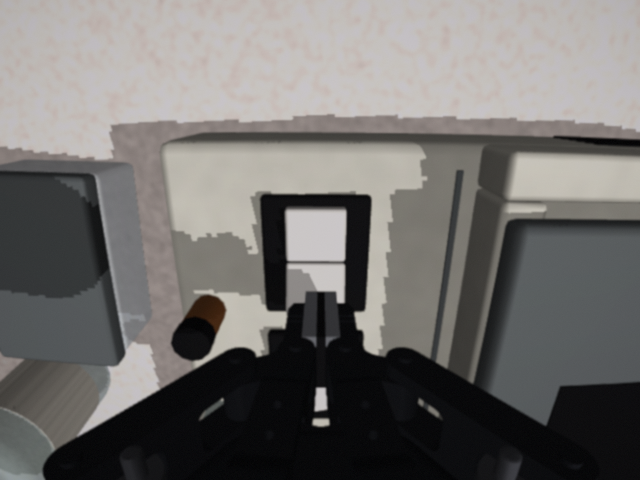

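View pics/scene4.png

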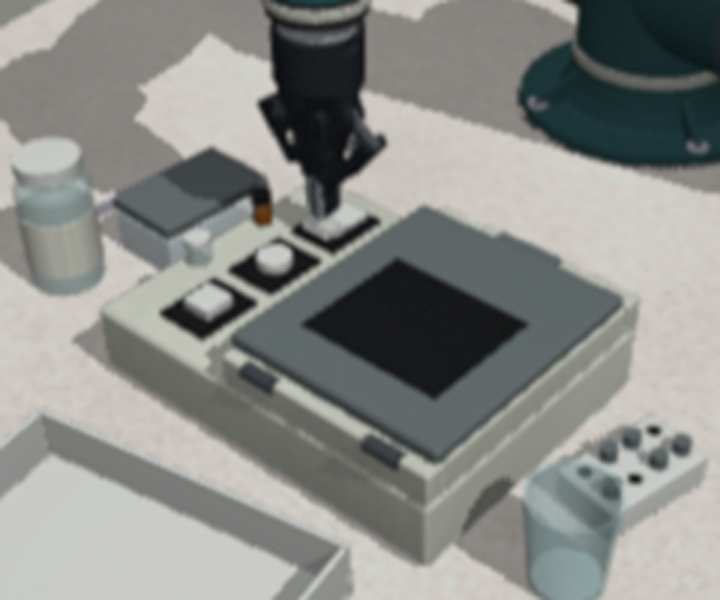

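Wrist view: the finger is centred laterally at (321,295) over the far half of the rocker, whose pivot line is at row 263. The lid is shut. Pressing straight down.

>>> {"name": "move_arm", "arguments": {
  "rows": [
    [[0,4,0],0,1],
    [[0,4,0],0,1],
    [[0,4,0],0,1],
    [[0,3,0],0,1],
    [[0,2,0],0,1],
    [[0,2,0],0,1],
    [[0,2,0],0,1],
    [[0,2,0],0,1]
  ]
}}

```text
time: 7.88
eef_pos: [0.4825, -0.1066, 0.0804]
orientation: [[0.985, 0.034, 0.171], [-0.171, -0.011, 0.985], [0.036, -0.999, -0.005]]
wrist_force: [-14.9, 5.2, 48.8]
opening: 0.0001
```

```bash
python3 -c "
from h import *
delta([.479,-.1075,.081])"
```

```text
t 7.8833 pos [ 0.4825 -0.1066  0.0804] F [-14.85   5.19  48.83] op 0.0001
tool delta mm [-3.3 -0.8 -1.5]
turn needed yaw -0.1718 tilt [ 0.0358 -0.9993 -0.0054]
```

>>> {"name": "move_arm", "arguments": {
  "rows": [
    [[0,-5,0],0,1],
    [[0,-10,0],0,1],
    [[0,-20,0],0,1],
    [[0,-20,0],0,1],
    [[0,0,0],0,1],
    [[0,0,0],0,1],
    [[0,0,0],0,1],
    [[0,0,0],0,1]
  ]
}}

```text
time: 8.55
eef_pos: [0.4784, -0.1053, 0.1356]
orientation: [[0.985, 0.031, 0.171], [-0.171, -0.011, 0.985], [0.033, -0.999, -0.006]]
wrist_force: [0.1, -0.0, -0.0]
opening: -0.0001
```

```bash
python3 -c "
from h import *
delta([.5365,-.1175,.10])
cv2.imwrite('pics/wrist5.png',read_camera('wrist'))
cv2.imwrite('pics/scene5.png',cv2.resize(read_camera('scene')[170:270,200:320],(720,600),interpolation=2))"
```

```text
t 8.55 pos [ 0.4784 -0.1053  0.1356] F [ 0.1  -0.01 -0.02] op -0.0001
tool delta mm [58.2 37.6 -1.9]
turn needed yaw -0.1719 tilt [ 0.0325 -0.9995 -0.0055]
```

View pics/wrist5.png

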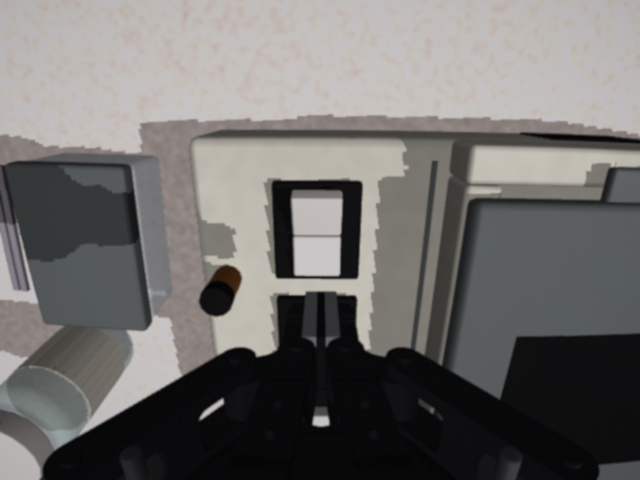

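View pics/scene5.png

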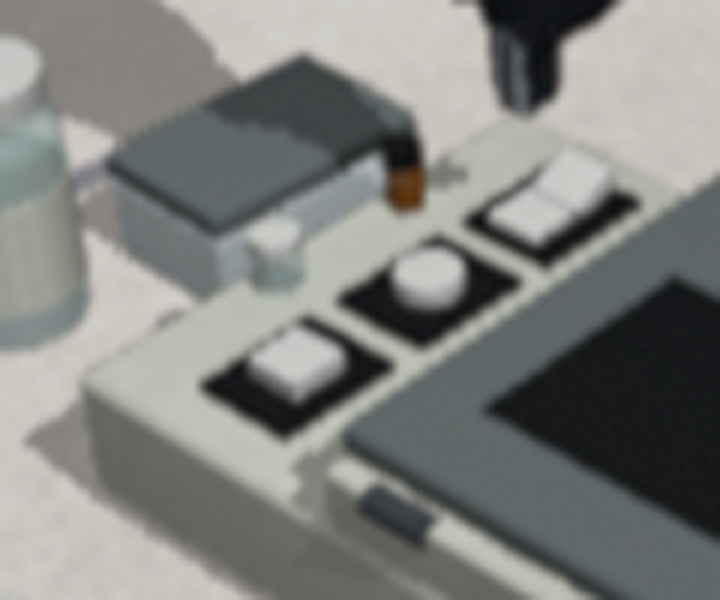

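The rocker has tipped: the far half is level and the near half is now raised. Next is the start button.

>>> {"name": "move_arm", "arguments": {
  "rows": [
    [[15,0,0],0,1],
    [[20,0,-1],0,1],
    [[15,0,-1],0,1],
    [[8,8,0],0,1],
    [[0,10,0],0,1],
    [[0,10,0],0,1],
    [[0,5,0],0,1],
    [[0,0,0],0,1]
  ]
}}

```text
time: 9.32
eef_pos: [0.536, -0.117, 0.0971]
orientation: [[0.985, 0.024, 0.171], [-0.171, -0.008, 0.985], [0.025, -1.0, -0.004]]
wrist_force: [-0.7, 0.4, 0.2]
opening: 0.0002
```

```bash
python3 -c "
from h import *
delta([.5365,-.1175,.085])
cv2.imwrite('pics/wrist6.png',read_camera('wrist'))
cv2.imwrite('pics/scene6.png',cv2.resize(read_camera('scene')[170:270,200:320],(720,600),interpolation=2))"
```

```text
t 9.3167 pos [ 0.536  -0.117   0.0971] F [-0.68  0.41  0.22] op 0.0002
tool delta mm [ 0.2 12.2 -0.3]
turn needed yaw -0.172 tilt [ 0.0253 -0.9997 -0.0041]
```

View pics/wrist6.png

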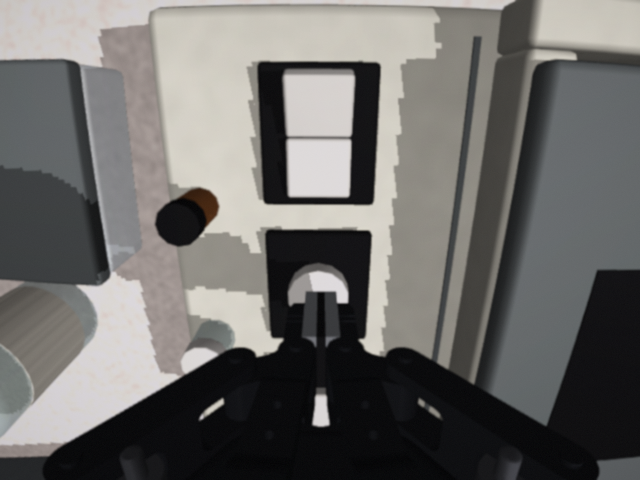

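View pics/scene6.png

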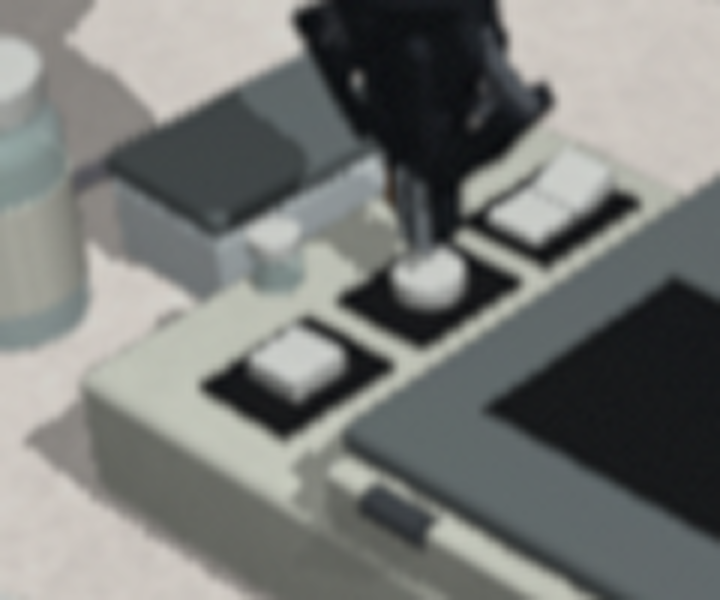

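>>> {"name": "move_arm", "arguments": {
  "rows": [
    [[0,4,0],0,1],
    [[0,4,0],0,1],
    [[0,3,0],0,1],
    [[0,3,0],0,1],
    [[0,3,0],0,1],
    [[0,2,0],0,1],
    [[0,2,0],0,1],
    [[0,2,0],0,1]
  ]
}}

```text
time: 10.08
eef_pos: [0.5375, -0.1176, 0.078]
orientation: [[0.985, 0.03, 0.171], [-0.171, -0.011, 0.985], [0.031, -0.999, -0.006]]
wrist_force: [-18.8, 5.5, 55.5]
opening: 0.0003
```

```bash
python3 -c "
from h import *
delta([.5365,-.1175,.079])"
```

```text
t 10.0833 pos [ 0.5375 -0.1176  0.078 ] F [-18.81   5.51  55.53] op 0.0003
tool delta mm [-1.  -1.1 -0.1]
turn needed yaw -0.1719 tilt [ 0.0314 -0.9995 -0.0056]
```

>>> {"name": "move_arm", "arguments": {
  "rows": [
    [[0,1,0],0,1],
    [[0,1,0],0,1],
    [[0,1,0],0,1],
    [[0,1,0],0,1],
    [[0,1,0],0,1],
    [[0,1,0],0,1],
    [[0,1,0],0,1],
    [[0,1,0],0,1]
  ]
}}

```text
time: 10.75
eef_pos: [0.5374, -0.1176, 0.0788]
orientation: [[0.985, 0.037, 0.171], [-0.17, -0.015, 0.985], [0.039, -0.999, -0.008]]
wrist_force: [-7.4, 3.2, 21.2]
opening: 0.0001
```

>>> {"name": "move_arm", "arguments": {
  "rows": [
    [[0,-4,0],0,1],
    [[0,-6,0],0,1],
    [[0,-15,0],0,1],
    [[0,-25,0],0,1],
    [[0,-30,0],0,1],
    [[-10,-30,0],0,1],
    [[-30,-20,0],0,1],
    [[-30,0,0],0,1]
  ]
}}

```text
time: 11.42
eef_pos: [0.4649, -0.1042, 0.2111]
orientation: [[0.985, 0.037, 0.17], [-0.17, -0.015, 0.985], [0.039, -0.999, -0.008]]
wrist_force: [0.7, -0.9, 1.4]
opening: -0.0002
```

>>> {"name": "move_arm", "arguments": {
  "rows": [
    [[-30,0,0],0,1],
    [[-25,0,0],0,1],
    [[-15,0,0],0,1],
    [[0,0,0],0,1],
    [[0,0,0],0,1],
    [[0,0,0],0,1],
    [[0,0,0],0,1],
    [[0,0,0],0,1]
  ]
}}

```text
time: 12.08
eef_pos: [0.3912, -0.0912, 0.2108]
orientation: [[0.985, 0.041, 0.17], [-0.17, -0.017, 0.985], [0.043, -0.999, -0.009]]
wrist_force: [0.3, -0.1, 0.5]
opening: 0.0001
```

```bash
python3 -c "
from h import *
delta([.5365,-.1175,.079])
cv2.imwrite('pics/wrist7.png',read_camera('wrist'))
cv2.imwrite('pics/top7.png',cv2.resize(read_camera('top')[150:350,200:540],(800,470),interpolation=2))
cv2.imwrite('pics/scene7.png',cv2.resize(read_camera('scene')[130:330,180:420],(720,600),interpolation=2))"
```

```text
t 12.0833 pos [ 0.3912 -0.0912  0.2108] F [ 0.33 -0.06  0.51] op 0.0001
tool delta mm [1.418e+02 1.381e+02 1.000e-01]
turn needed yaw -0.1713 tilt [ 0.0433 -0.999  -0.0094]
```

View pics/wrist7.png

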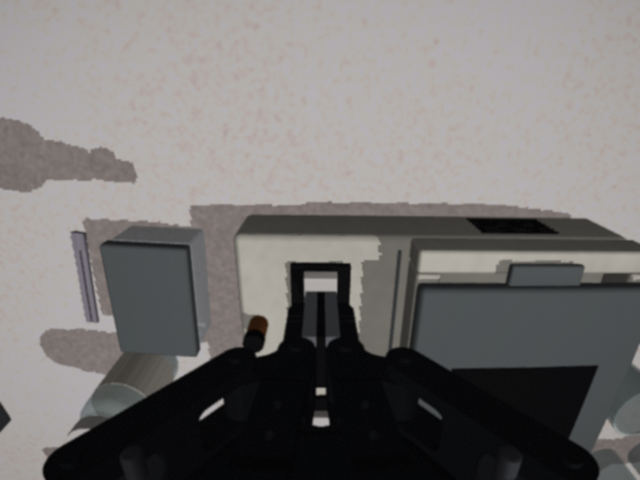

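View pics/scene7.png

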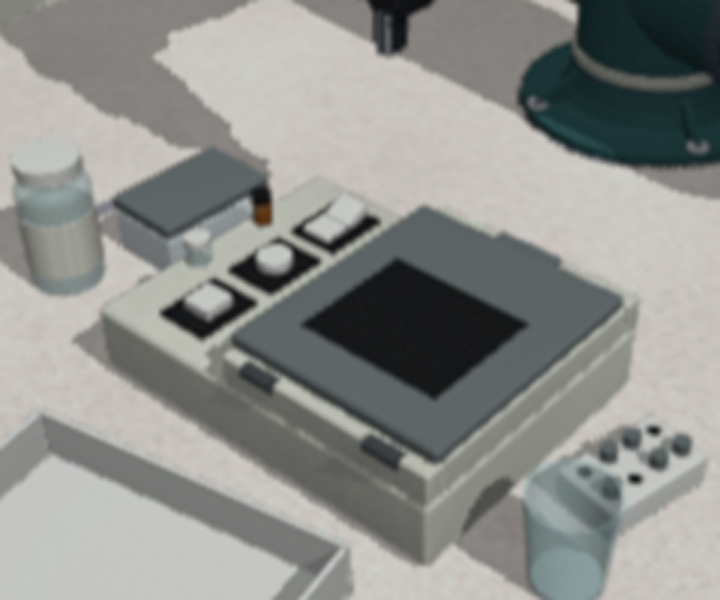

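```bash
python3 -c "
from bench import workorder
print(workorder.sign_off())"
```

```text
the job is handed in; nothing more can be done
None
```

The incubator is started and the job is handed in, at about 12 s on the robot's clock. I did the three steps in the order asked, with the gripper shut.

- **Lid:** I pushed it down until it stopped at z = 0.115 m, its shut height, where the wrist force rose to about 36 N upward. It still looked shut in the last pictures.
- **Rocker:** I pressed the raised far end down to z = 0.080 m, where it bottomed at about 49 N. The pictures afterwards show the far half level and the near half raised.
- **Start button:** I pressed it to z = 0.078–0.079 m, its full 6 mm of travel, and held it for about 0.7 s. The force reached about 56 N and eased to 21 N by the end of the hold. After I let go, the pictures show the button up again.

In the last scene picture the stop button is untouched and the vial, jar, bottle, tip box, rack and beaker look unmoved. The last wrist picture shows the tweezers lying where they were. The arm ended clear of everything, with about zero wrist force.

The top and wrist cameras disagreed by 3 to 6 mm on where the controls are, so I aimed between the two. I judged the rocker, button and lid positions only by height, force and pictures, because their joint angles can't be read. No check failed.

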